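# Hook out the battery tray of the backup unit

## Robot

A 6-joint arm with a two-finger parallel gripper is mounted at the origin on a cart in front of the work surface, level with it; the furniture and walls round the work are solid. World frame = base frame: x ahead of the robot, y to its left, z up, the work surface at z = 0. Lengths are in mm, angles in degrees, forces in N, time in s.
With the tool pointing down it reaches from about 350 to 850 mm from the base axis. Payload 8.1 kg.
Tool frame: the origin (TCP) lies between the finger pads; the fingertips stand 25 mm ahead of it and the grasp point (between the pads) lies 6 mm ahead of it (r.tcp_to_tips is the distance from the TCP to the fingertips, in mm); z points along the fingers, y is the line along which they close (so a half turn about z gives the same grasp; the last joint's range is limited). The gripper opens to 85 mm and grips with 20 to 120 N. Pads are 22 mm wide; open, the fingers measure 114 mm over their backs; the gripper's body (76 mm by 85 mm) begins 54 mm behind the grasp point. The pads swing forward as they close: fully open they stand 13 mm farther back than shut.
Start: joints at [-67.918, 7.471, 85.268, -0, 87.261, -4.893], TCP at [272.179, -534.719, 256.292] pointing down, gripper open.
Joint ranges: [-169.43, 169.43], [-51.17, 129.36], [1.28, 143.12], [-76.62, 256.62], [0, 156.53], [-152.29, 152.29]. Speed limits (degrees/s): [136.94, 136.94, 159.86, 180, 180, 180].

## Interface

Orientations are given as [roll, pitch, yaw] about the fixed x, y, z axes, in that order (R = Rz(yaw) Ry(pitch) Rx(roll)).
In Python, from bench import r gives the robot as it stands.
- The arm moves only by the tool apply_moves, never from a script. Its arguments are lists of equal length, an entry for each row: "angular": the turn, a rotation vector about the world's x, y, z in units of 8 degrees (1.0 is 8 degrees), a list of three; "travel": the shift along the world's x, y, z in units of 40 mm (1.0 is 40 mm), a list of three; "jaw": the opening, from 0 (shut) to 1 (fully open). A call has 1 to 20 rows; each row shifts and turns the commanded pose from where the row before left it; what a row does not reach is not made up. A row lasts 1/8 s, in which the tool goes at most 62.5 mm and 10.7 degrees, less where a joint would pass 70% of its speed; a pose out of reach is approached as far as the arm can. A call is refused whole if a number of a shift passes 1 or a number of a turn 1, either way. A call with a gripper value outside its range is refused whole. The fingers move at their own pace and stop on an object; "force" is the grip in N (left out, the last holds). Time passes only in rows, so rows that do not move let the fingers close. It gives the time, the measured TCP pose, the force, the opening and the grip force at its end, in the units of the state.
- r.sense(): the state, without advancing time (a new reading comes with each control period).
- r.snapshot(name): name is "side" or "top"; returns a dict with "color" (384x512x3 uint8, red, green, blue), "fx", "fy", "cx", "cy" (pixels), "R" (3x3) and "t" (3): a world point X has camera coordinates R X + t. Camera axes: x right, y down, z forward; pixel columns grow to the right and rows downward; lengths in mm; the calibration is good to about 2 mm. A picture is of the moment at which its call begins. There is no depth.
- r.hand_in(): hands the job in; it is judged then, once.
The state is a dict: "time": time; "joint_pos": joint angles; "qd": joint speeds; "joint_efforts": joint torques, N m; "tool_pos": TCP position; "tcp_rot": TCP orientation; "ft_force": force on the tool from outside, world axes, zero at the start; "wrist_torque": the same for the moment, N m; "finger_gap": finger opening in mm; "grip_force": force on a finger pad.
Only numpy, scipy, OpenCV 4.12 (cv2) and the standard library are available. Lean on these libraries where they do the work, as an engineer would, in place of code of your own. Each camera call takes 0.05 s, during which the arm holds its last target. There are 200 camera calls.

## Task

The backup unit's batteries are due for a change: take the orange-handled hook from its rubber mat, reach under the unit's front ledge, feel for the pull eye on the battery tray and with the hook draw the tray out until the row of batteries is fully clear of the ledge. Work gently: never shove or drag hard on the unit, tray or eye, do not touch the unit with the gripper, and leave the other things where they are. Then unhook, lay the hook flat on its mat again, and let go.

Things in the scene. Friction and masses are not known exactly. Their poses are not given: they have to be found in the camera images.
- hook: Hook tool, 160 g, at first flat on the mat. Origin: centre of the underside of its orange box handle, 110 long (x), 24 wide (y), 28 high (z); +x runs along the rod to the hooked end. Steel rod, 6 mm thick, leaves the handle's front at z = 14 mm and runs to x = 135 mm.
- hook_bend (a point): Point on the rod's axis at its bend, (135, 0, 14) mm in the hook's frame. Here the rod bends square and runs level towards the hook's +y; its round end is at y = 23 mm.
- housing: Fixed grey unit, 155 deep (x), 190 wide (y), 105 high; origin: centre of its underside; open front to -x. Floor plate 12 mm thick, cheeks 8 mm thick (inner faces at y = -87 and +87 mm) and a roof, all reaching the front.
- ledge (a point): Middle of the lower front edge of the ledge, the roof's lip: (-77.5, 0, 85) mm in the unit's frame. Things pass under it to reach the tray.
- tray_front (a point): Middle of the tray's flat front face (150 wide, from z = 22 to 82 mm), at z = 52 mm, y = 0 of the unit; moves with the tray. Home, it is 45 mm behind the ledge's edge. Two AA batteries lie in a row across the tray, 7 to 23 mm behind the face.
- eye_height (a point): Point 11 mm before the middle of the tray face. About the pull eye: an upright staple of 6 mm bar, square to the face, open to the sides (y). Its upright bar's axis is 25 mm before the face; opening 22 deep, 28 high, centred at z = 52 mm. It is clamped somewhere from y = -28 to +28 mm, different each time and not measured: feel for it. It cannot slide; over 15 N bends it.
- tray (a joint): How far the tray is drawn out towards the unit's -x, m: 0 home, 0.085 end stop; starts 0 to 0.006 out. About 5 N of friction; stays where it is left. At 0.070 the batteries are clear of the ledge. Hook loads on tray, eye and unit must stay under 15 N.
- mat: Fixed black rubber mat, 250 long (x), 110 wide (y), 3 mm thick; origin: centre of its underside.
- tape_roll: Roll of tape, 104 mm across, 25 high, loose, a bystander at the left; origin: centre of its underside.
Not all that is in view belongs to the job. There is more than one size of the housing; the job needs the larger.

How it is judged:
By the outcome, as a careful person would: the job done as asked, in the order asked, and still so for the second after the job is handed in, with the robot touching nothing.
It also fails if it takes over 67 s, if anything falls off the work surface, if the arm or the gripper's body presses on something with over 40 N, if the wrist force passes 120 N, or if a joint passes its speed limit or range.

## Working session

There is one attempt and no reset: what is moved stays moved. The work goes in short steps, Python scripts to look and compute and a tool call to move; the robot and the scene stay as the last step left them, time stands still between calls to the robot, and variables do not carry over. Pictures are saved under pics/ and viewed, at most 10 in all, crops included, and the job is handed in when it is done.

Besides the shell and the picture viewer there is one more tool, called as name(argument=value, ...), one argument or row to a line, values as JSON. apply_moves: Moves the arm, as the interface text tells. Its arguments: {"type":"object","properties":{"angular":{"type":"array"},"travel":{"type":"array"},"jaw":{"type":"array"},"force":{"type":"number"}},"required":["angular","travel","jaw"]}

```bash
ls; mkdir -p pics
cat > h.py <<'E'
import numpy as np, cv2
from bench import r
def snap(n,f):
    s=r.snapshot(n); cv2.imwrite(f'pics/{f}.png',s['color'][:,:,::-1].copy()); np.save(f'pics/{f}.npy',s,allow_pickle=True); return s
def load(f): return np.load(f'pics/{f}.npy',allow_pickle=True).item()
def ray(s,u,v,z):
    R=np.array(s['R']);t=np.array(s['t']); c=-R.T@t
    d=R.T@np.array([(u-s['cx'])/s['fx'],(v-s['cy'])/s['fy'],1]); return c+d*(z-c[2])/d[2]
def proj(s,X):
    p=np.array(s['R'])@np.array(X,float)+np.array(s['t']); return np.array([s['fx']*p[0]/p[2]+s['cx'],s['fy']*p[1]/p[2]+s['cy']])
def crop(f,x0,y0,x1,y1,k,o):
    im=cv2.imread(f'pics/{f}.png')[y0:y1,x0:x1]; cv2.imwrite(f'pics/{o}.png',cv2.resize(im,None,fx=k,fy=k,interpolation=cv2.INTER_CUBIC))
E
python3 - <<'E'
from h import *
a=snap('top','top0');b=snap('side','side0')
im=np.vstack([a['color'],b['color']])[:,:,::-1]
cv2.imwrite('pics/both.png',cv2.resize(np.hstack([a['color'],b['color']])[:,:,::-1].copy(),(800,300)))
for s in(a,b): print(-np.array(s['R']).T@s['t'],s['fx'])
print(r.sense())
E
```

```text
pics
[ 328.42324733   30.89634327 1616.1391208 ] 411.88158920109913
[ -56.18565181 1022.08242363  823.1729075 ] 374.7520918384147
{'time': 0.1, 'joint_pos': array([-6.79201511e+01,  7.50951200e+00,  8.53221390e+01, -2.00049459e-04,
        8.72602020e+01, -4.89368989e+00]), 'qd': array([ 0.04261906, -0.15549768, -0.14502605,  0.04395211,  0.04602083,
        0.06278482]), 'joint_efforts': array([ 1.14012611e-03, -5.70949996e+01, -5.01942372e+01, -1.74552506e-04,
        8.13245948e-03,  6.89057089e-06]), 'tool_pos': array([ 271.99600269, -534.3179329 ,  255.37114628]), 'tcp_rot': array([-1.79908465e+02, -7.63663502e-03,  2.69735424e+01]), 'ft_force': array([-0.55669543,  0.12630373, -0.68419084]), 'wrist_torque': array([ 0.00984201, -0.00203476, -0.01177011]), 'grip_force': 0.0, 'finger_gap': 85.17750126287378}
```

View pics/top0.png

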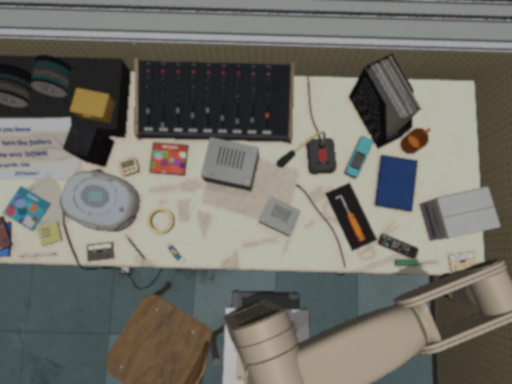

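View pics/side0.png

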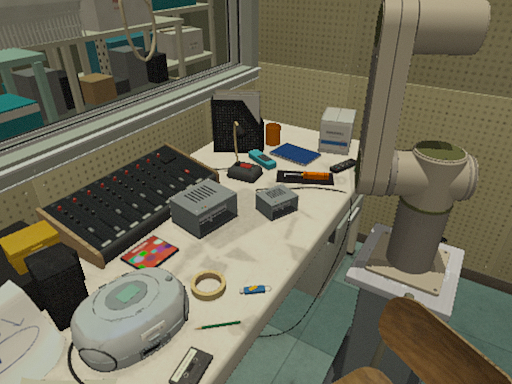

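Two unit candidates in the top view: a grey box at (230,163) and a smaller grey box at (279,216). The job needs the larger one, at (230,163). The orange hook is on the black mat at (351,216) and the tape roll is at (160,221). I'll confirm this with a crop.

Run:
```python
from h import *
crop('top0',190,125,390,265,4,'c1')
a=load('top0')
for n,p in dict(c=(256,192),tl=(208,139),tape=(160,221)).items(): print(n,ray(a,*p,0))
for X in([0,0,0],[500,0,0],[500,300,0]):print(X,proj(a,X),proj(load('side0'),X))
crop('side0',160,150,340,260,4,'c2')
```

```text
c [598.7999215   54.97558415   0.        ]
tl [811.26453834 256.28018742   0.        ]
tape [472.54678132 428.53155492   0.        ]
[0, 0, 0] [265.85251218 349.86453836] [407.34642663 260.85315504]
[500, 0, 0] [269.19178915 217.11150892] [271.30977856 213.29905658]
[500, 300, 0] [193.08041325 214.97046796] [225.34553246 259.17715446]
```

View pics/c1.png

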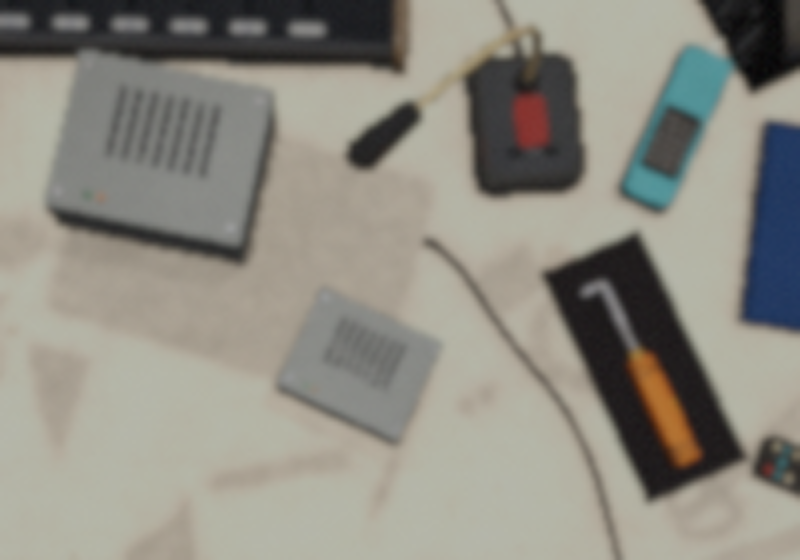

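View pics/c2.png

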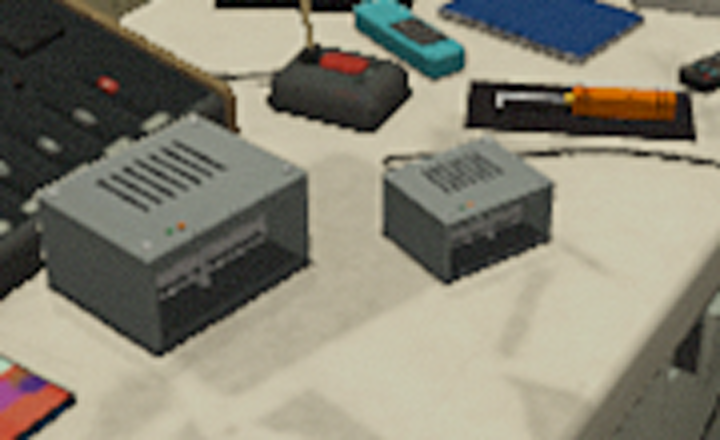

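```bash
cat >> h.py <<'E'
def fit(P,W):
    P=np.array(P,float)[:,:2];W=np.array(W)[:,:2];pc=P.mean(0);wc=W.mean(0);A=P-pc;B=W-wc
    a=np.arctan2((A[:,0]*B[:,1]-A[:,1]*B[:,0]).sum(),(A*B).sum());R=np.array([[np.cos(a),-np.sin(a)],[np.sin(a),np.cos(a)]])
    return wc-R@pc,np.degrees(a),R,np.round(B-A@R.T,1)
E
python3 - <<'E'
from h import *
a=load('top0');b=load('side0')
g=lambda u,v,z:ray(a,190+u/4-.375,125+v/4-.375,z)
W=[g(83,52,105),g(273,92,105),g(50,207,105),g(243,250,105)]
o,an,R,e=fit([(77.5,95),(77.5,-95),(-77.5,95),(-77.5,-95)],W);print('unit',o,an,e)
W=[g(545,272,3),g(638,233,3),g(745,458,3),g(650,500,3)]
m=fit([(125,55),(125,-55),(-125,-55),(-125,55)],W);print('mat',m[0],m[1],m[3])
print('hook back,front',g(688,465,31),g(640,352,31),'bend',g(603,285,17),'tip',g(582,293,17))
hb=g(690,462,28);hf=g(641,352,28);bd=g(603,285,17)
d=(bd-hb)[:2];print('hook ang',np.degrees(np.arctan2(d[1],d[0])),np.linalg.norm(d))
# side check: unit roof corners & eye for y candidates
U=lambda x,y,z:np.r_[o+R@np.array([x,y]),z]
c=lambda X:(proj(b,X)-[160,150]+.375)*4
for P in[(-77.5,95,105),(-77.5,-95,105),(77.5,95,105),(-77.5,95,0),(-77.5,-95,0)]:print(P,c(U(*P)))
for y in range(-28,29,14):print(y,c(U(-57.5,y,66)),c(U(-57.5,y,38)))
crop('side0',190,190,245,240,12,'c3')
E
```

```text
unit [692.73963158 153.95687203] -10.033017454869048 [[-0.  -1.1]
 [-0.9  4.5]
 [ 1.7 -4.4]
 [-0.8  1. ]]
mat [ 514.13054029 -320.52641792] 24.936637140471866 [[-0.6 -4.7]
 [-4.9  2.4]
 [ 1.2  4.5]
 [ 4.3 -2.2]]
hook back,front [ 415.24926438 -356.01475072   31.        ] [ 522.96544032 -310.59312628   31.        ] bend [ 589.98251639 -277.56757125   17.        ] tip [ 581.42978446 -256.8987436    17.        ]
hook ang 25.298809044786914 189.8539806064266
(-77.5, 95, 105) [153.60647925 257.42381352]
(-77.5, -95, 105) [313.21132349 166.55752907]
(77.5, 95, 105) [ 37.62834484 189.63597027]
(-77.5, 95, 0) [163.40325101 356.70112059]
(-77.5, -95, 0) [315.83021576 261.05200737]
-28 [246.4738746  224.97527404] [247.93311171 250.47866606]
-14 [235.15944356 231.55123629] [236.75353063 257.14778232]
0 [223.69507811 238.2143406 ] [225.42745418 263.90428957]
14 [212.07777809 244.96633071] [213.95198392 270.74991687]
28 [200.30446271 251.80899713] [202.32414439 277.68643919]
```

View pics/c3.png

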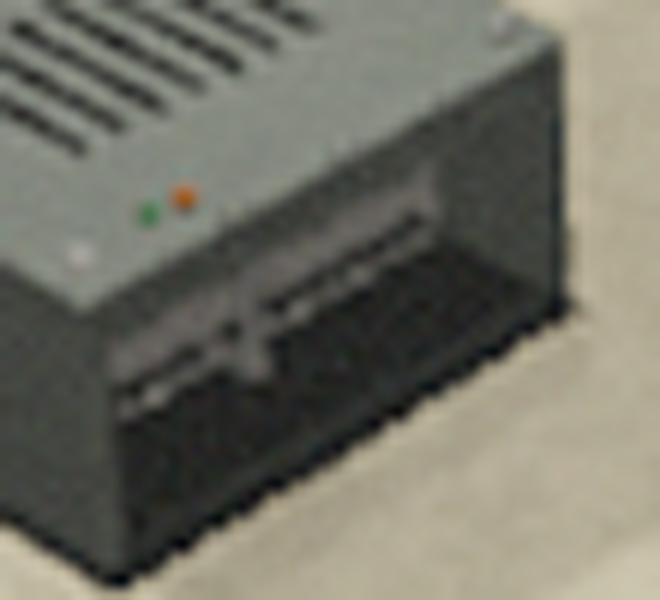

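The enlarged crop confirms it: the larger unit has an open front towards the robot, and its eye is at about side pixel (211,221), so y ≈ +19 in the unit's frame. The hook handle's centre is at about (468,-334), with the hook at a yaw of 25°. Next I'll go above it.

apply_moves(
  angular=[
    [0,0,0],
    [0,0,-0.2],
    [0,0,0],
    [0,0,0],
    [0,0,0],
    [0,0,0],
    [0,0,0],
    [0,0,0],
    [0,0,0],
    [0,0,0],
  ],
  travel=[
    [0.61,0.62,-0.48],
    [0.61,0.62,-0.48],
    [0.61,0.62,-0.48],
    [0.61,0.62,-0.48],
    [0.62,0.63,-0.48],
    [0.62,0.63,-0.48],
    [0.62,0.63,-0.48],
    [0.62,0.63,-0.48],
    [0,0,0],
    [0,0,0],
  ],
  jaw=[1,1,1,1,1,1,1,1,1,1],
  force=60,
)

```text
time: 1.35
tool_pos: [468.7, -335.0, 102.7]
tcp_rot: [-180.0, 0.0, 25.4]
ft_force: [0.3, -0.5, 0.8]
finger_gap: 85.3
grip_force: 0.0
```

apply_moves(
  angular=[
    [0,0,0],
    [0,0,0],
    [0,0,0],
    [0,0,0],
    [0,0,0],
    [0,0,0],
    [0,0,0],
    [0,0,0],
    [0,0,0],
    [0,0,0],
    [0,0,0],
    [0,0,0],
  ],
  travel=[
    [0,0,-0.5],
    [0,0,-0.5],
    [0,0,-0.4],
    [0,0,-0.36],
    [0,0,0],
    [0,0,0],
    [0,0,0],
    [0,0,0],
    [0,0,0],
    [0,0,0],
    [0,0,0],
    [0,0,0],
  ],
  jaw=[1,1,1,1,1,0.5,0.3,0.2,0.2,0.2,0.2,0.2],
  force=60,
)

```text
time: 2.85
tool_pos: [469.5, -335.1, 33.1]
tcp_rot: [179.9, -0.0, 25.4]
ft_force: [-0.4, -0.1, 6.1]
finger_gap: 23.1
grip_force: 60.4
```

apply_moves(
  angular=[
    [0,0,0],
    [0,0,0],
    [0,0,0],
    [0,0,0],
    [0,0,0],
    [0,0,-0.3],
    [0,0,-0.3],
    [0,0,-0.3],
    [0,0,-0.3],
    [0,0,-0.3],
    [0,0,-0.3],
    [0,0,-0.3],
    [0,0,-0.3],
    [0,0,-0.3],
    [0,0,-0.3],
    [0,0,-0.3],
    [0,0,-0.3],
    [0,0,-0.3],
    [0,0,-0.3],
    [0,0,-0.23],
  ],
  travel=[
    [0,0,0.3],
    [0,0,0.7],
    [0,0,0.8],
    [0,0,0.8],
    [0,0,0.8],
    [-0.07,0.4,0],
    [-0.07,0.7,0],
    [-0.07,0.9,0],
    [-0.07,0.95,0],
    [-0.07,0.95,0],
    [-0.07,0.95,0],
    [-0.07,0.95,0],
    [-0.07,0.95,0],
    [-0.07,0.95,0],
    [-0.07,0.95,0],
    [-0.07,0.95,0],
    [-0.07,0.95,0],
    [-0.07,0.95,0],
    [-0.07,0.9,0],
    [-0.05,0.5,0],
  ],
  jaw=[0.2,0.2,0.2,0.2,0.2,0.2,0.2,0.2,0.2,0.2,0.2,0.2,0.2,0.2,0.2,0.2,0.2,0.2,0.2,0.2],
)

```text
time: 5.35
tool_pos: [427.1, 182.8, 168.5]
tcp_rot: [-180.0, 0.0, -10.1]
ft_force: [0.0, -0.7, -0.8]
finger_gap: 22.9
grip_force: 59.6
```

Run:
```python
from h import *
a=snap('top','top1');b=snap('side','side1');s=r.sense();print(s['tool_pos'],s['tcp_rot'],s['ft_force'],s['finger_gap'])
bx=np.r_[s['tool_pos'][:2],0]+135*np.array([np.cos(np.radians(s['tcp_rot'][2])),np.sin(np.radians(s['tcp_rot'][2])),0]); bx[2]=s['tool_pos'][2]-16
print('pred bend',bx,proj(a,bx),proj(b,bx))
crop('top1',180,120,310,260,3,'x');crop('side1',150,130,310,260,3,'y')
x=cv2.imread('pics/x.png');y=cv2.imread('pics/y.png');y=cv2.copyMakeBorder(y,0,max(0,len(x)-len(y)),0,0,0);x=cv2.resize(x,(300,323)) if 0 else x
cv2.imwrite('pics/c4.png',np.hstack([x,y])[:, :800]);print(x.shape,y.shape)
```

```text
[427.08224295 182.88033103 168.45903223] [-1.79980685e+02  3.16209942e-02 -9.95498654e+00] [ 0.48371954 -0.43320864 -0.38320939] 22.79706707204721
pred bend [560.04966579 159.54228344 152.45903223] [226.20400428 194.79301924] [233.2198719  194.06490812]
(420, 390, 3) (420, 480, 3)
```

View pics/c4.png

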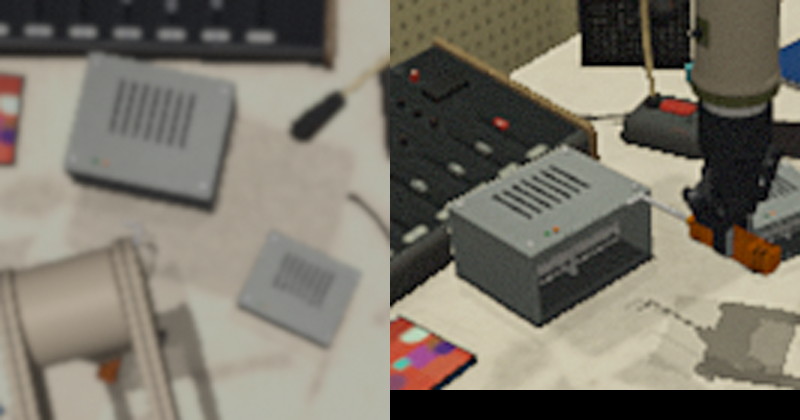

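The rod tip sits where I predicted, so the grip is aligned. In the side crop the eye is left of centre in the tray face, at about crop (573,268). Next I'll lower in front of the unit and go in under the ledge.

apply_moves(
  angular=[
    [0,0,0],
    [0,0,0],
    [0,0,0],
    [0,0,0],
    [0,0,0],
    [0,0,0],
    [0,0,0],
    [0,0,0],
    [0,0,0],
    [0,0,0],
    [0,0,0],
    [0,0,0],
    [0,0,0],
    [0,0,0],
  ],
  travel=[
    [0,-0.1,-0.4],
    [0,-0.07,-0.5],
    [0,0,-0.5],
    [0,0,-0.5],
    [0,0,-0.4],
    [0,0,-0.21],
    [0,0,0],
    [0.2,-0.035,0],
    [0.3,-0.053,0],
    [0.3,-0.053,0],
    [0.3,-0.053,0],
    [0.25,-0.044,0],
    [0,0,0],
    [0,0,0],
  ],
  jaw=[0.2,0.2,0.2,0.2,0.2,0.2,0.2,0.2,0.2,0.2,0.2,0.2,0.2,0.2],
)

```text
time: 7.2
tool_pos: [481.4, 164.9, 67.6]
tcp_rot: [180.0, 0.0, -10.1]
ft_force: [-0.1, 0.5, -1.3]
finger_gap: 22.7
grip_force: 59.5
```

apply_moves(
  angular=[
    [0,0,0],
    [0,0,0],
    [0,0,0],
    [0,0,0],
    [0,0,0],
    [0,0,0],
    [0,0,0],
    [0,0,0],
  ],
  travel=[
    [0.12,-0.02,0],
    [0.12,-0.02,0],
    [0.12,-0.02,0],
    [0.12,-0.02,0],
    [0.12,-0.02,0],
    [0.09,-0.02,0],
    [0,0,0],
    [0,0,0],
  ],
  jaw=[0.2,0.2,0.2,0.2,0.2,0.2,0.2,0.2],
)

```text
time: 8.2
tool_pos: [509.2, 160.2, 67.8]
tcp_rot: [180.0, 0.0, -10.1]
ft_force: [-0.5, 0.3, -1.8]
finger_gap: 23.2
grip_force: 59.5
```

apply_moves(
  angular=[
    [0,0,0],
    [0,0,0],
    [0,0,0],
    [0,0,0],
    [0,0,0],
    [0,0,0],
    [0,0,0],
  ],
  travel=[
    [0.013,0.074,0],
    [0.013,0.074,0],
    [0.013,0.074,0],
    [0.013,0.074,0],
    [0.013,0.074,0],
    [0.013,0.074,0],
    [0,0,0],
  ],
  jaw=[0.2,0.2,0.2,0.2,0.2,0.2,0.2],
)

```text
time: 9.07
tool_pos: [512.5, 178.1, 67.9]
tcp_rot: [-180.0, 0.0, -10.1]
ft_force: [-0.3, 0.4, -1.4]
finger_gap: 22.8
grip_force: 59.5
```

apply_moves(
  angular=[
    [0,0,0],
    [0,0,0],
    [0,0,0],
    [0,0,0],
  ],
  travel=[
    [0.009,0.05,0],
    [0.009,0.05,0],
    [0.009,0.05,0],
    [0,0,0],
  ],
  jaw=[0.2,0.2,0.2,0.2],
)

```text
time: 9.57
tool_pos: [513.6, 184.1, 67.9]
tcp_rot: [-180.0, -0.0, -10.1]
ft_force: [0.1, 0.5, -1.0]
finger_gap: 22.8
grip_force: 59.5
```

apply_moves(
  angular=[
    [0,0,0],
    [0,0,0],
    [0,0,0],
    [0,0,0],
  ],
  travel=[
    [0.007,0.04,0],
    [0.007,0.04,0],
    [0.007,0.04,0],
    [0,0,0],
  ],
  jaw=[0.2,0.2,0.2,0.2],
)

```text
time: 10.07
tool_pos: [514.4, 188.9, 67.9]
tcp_rot: [-180.0, 0.0, -10.1]
ft_force: [-0.0, -0.5, -2.4]
finger_gap: 23.1
grip_force: 59.6
```

apply_moves(
  angular=[
    [0,0,0],
    [0,0,0],
    [0,0,0],
    [0,0,0],
  ],
  travel=[
    [0.007,0.04,0],
    [0.007,0.04,0],
    [0,0,0],
    [0,0,0],
  ],
  jaw=[0.2,0.2,0.2,0.2],
)

```text
time: 10.58
tool_pos: [515.0, 191.9, 67.9]
tcp_rot: [180.0, -0.0, -10.1]
ft_force: [-0.2, -1.4, -1.2]
finger_gap: 22.9
grip_force: 59.6
```

apply_moves(
  angular=[
    [0,0,0],
    [0,0,0],
    [0,0,0],
  ],
  travel=[
    [0.004,0.025,0],
    [0,0,0],
    [0,0,0],
  ],
  jaw=[0.2,0.2,0.2],
)

```text
time: 10.95
tool_pos: [515.1, 192.9, 67.9]
tcp_rot: [180.0, 0.0, -10.1]
ft_force: [-0.6, 0.3, -1.4]
finger_gap: 22.8
grip_force: 59.6
```

apply_moves(
  angular=[
    [0,0,0],
    [0,0,0],
    [0,0,0],
  ],
  travel=[
    [0.004,0.025,0],
    [0,0,0],
    [0,0,0],
  ],
  jaw=[0.2,0.2,0.2],
)

```text
time: 11.32
tool_pos: [515.3, 193.9, 67.9]
tcp_rot: [-180.0, 0.0, -10.1]
ft_force: [-0.6, 0.1, -1.2]
finger_gap: 23.1
grip_force: 59.6
```

apply_moves(
  angular=[
    [0,0,0],
    [0,0,0],
    [0,0,0],
    [0,0,0],
  ],
  travel=[
    [0.004,0.025,0],
    [0.004,0.025,0],
    [0,0,0],
    [0,0,0],
  ],
  jaw=[0.2,0.2,0.2,0.2],
)

```text
time: 11.82
tool_pos: [515.6, 195.9, 67.9]
tcp_rot: [180.0, -0.0, -10.1]
ft_force: [0.1, -0.8, -0.7]
finger_gap: 22.8
grip_force: 59.6
```

apply_moves(
  angular=[
    [0,0,0],
    [0,0,0],
    [0,0,0],
    [0,0,0],
  ],
  travel=[
    [0.004,0.025,0],
    [0.004,0.025,0],
    [0,0,0],
    [0,0,0],
  ],
  jaw=[0.2,0.2,0.2,0.2],
)

```text
time: 12.32
tool_pos: [516.0, 197.9, 67.9]
tcp_rot: [180.0, -0.0, -10.1]
ft_force: [0.7, -0.4, -0.9]
finger_gap: 23.3
grip_force: 59.5
```

apply_moves(
  angular=[
    [0,0,0],
    [0,0,0],
    [0,0,0],
    [0,0,0],
  ],
  travel=[
    [0.004,0.025,0],
    [0.004,0.025,0],
    [0,0,0],
    [0,0,0],
  ],
  jaw=[0.2,0.2,0.2,0.2],
)

```text
time: 12.82
tool_pos: [516.2, 199.9, 67.9]
tcp_rot: [180.0, 0.0, -10.1]
ft_force: [-0.8, -0.4, -1.3]
finger_gap: 22.9
grip_force: 59.6
```

apply_moves(
  angular=[
    [0,0,0],
    [0,0,0],
    [0,0,0],
    [0,0,0],
  ],
  travel=[
    [0.004,0.025,0],
    [0.004,0.025,0],
    [0,0,0],
    [0,0,0],
  ],
  jaw=[0.2,0.2,0.2,0.2],
)

```text
time: 13.32
tool_pos: [516.6, 201.9, 67.9]
tcp_rot: [180.0, 0.0, -10.1]
ft_force: [-0.5, 0.4, -1.3]
finger_gap: 23.2
grip_force: 59.5
```

apply_moves(
  angular=[
    [0,0,0],
    [0,0,0],
    [0,0,0],
    [0,0,0],
    [0,0,0],
  ],
  travel=[
    [-0.025,0.004,0],
    [-0.025,0.004,0],
    [-0.025,0.004,0],
    [-0.025,0.004,0],
    [0,0,0],
  ],
  jaw=[0.2,0.2,0.2,0.2,0.2],
)

```text
time: 13.95
tool_pos: [512.5, 202.6, 67.9]
tcp_rot: [180.0, 0.0, -10.1]
ft_force: [0.4, 0.6, -1.7]
finger_gap: 23.0
grip_force: 59.6
```

apply_moves(
  angular=[
    [0,0,0],
    [0,0,0],
    [0,0,0],
    [0,0,0],
  ],
  travel=[
    [-0.025,0.004,0],
    [-0.025,0.004,0],
    [0,0,0],
    [0,0,0],
  ],
  jaw=[0.2,0.2,0.2,0.2],
)

```text
time: 14.45
tool_pos: [510.6, 202.9, 67.9]
tcp_rot: [-180.0, -0.0, -10.1]
ft_force: [0.2, 0.1, -1.7]
finger_gap: 23.0
grip_force: 59.6
```

apply_moves(
  angular=[
    [0,0,0],
    [0,0,0],
    [0,0,0],
    [0,0,0],
  ],
  travel=[
    [-0.025,0.004,0],
    [-0.025,0.004,0],
    [0,0,0],
    [0,0,0],
  ],
  jaw=[0.2,0.2,0.2,0.2],
)

```text
time: 14.95
tool_pos: [509.2, 203.2, 68.2]
tcp_rot: [-180.0, -0.1, -10.1]
ft_force: [5.1, -1.0, -2.3]
finger_gap: 23.1
grip_force: 59.4
```

Contact: the drag is about 5 N, which matches the tray friction, so the eye is hooked. I'll draw it gently.

apply_moves(
  angular=[
    [0,0,0],
    [0,0,0],
    [0,0,0],
    [0,0,0],
    [0,0,0],
    [0,0,0],
  ],
  travel=[
    [-0.025,0.004,0],
    [-0.05,0.009,0],
    [-0.05,0.009,0],
    [-0.05,0.009,0],
    [-0.05,0.009,0],
    [-0.05,0.009,0],
  ],
  jaw=[0.2,0.2,0.2,0.2,0.2,0.2],
)

```text
time: 15.7
tool_pos: [498.1, 205.2, 68.2]
tcp_rot: [-180.0, -0.1, -10.1]
ft_force: [4.8, 0.2, -2.5]
finger_gap: 22.8
grip_force: 59.4
```

apply_moves(
  angular=[
    [0,0,0],
    [0,0,0],
    [0,0,0],
    [0,0,0],
    [0,0,0],
    [0,0,0],
    [0,0,0],
    [0,0,0],
    [0,0,0],
    [0,0,0],
  ],
  travel=[
    [-0.06,0.011,0],
    [-0.06,0.011,0],
    [-0.06,0.011,0],
    [-0.06,0.011,0],
    [-0.06,0.011,0],
    [-0.06,0.011,0],
    [-0.06,0.011,0],
    [-0.06,0.011,0],
    [-0.06,0.011,0],
    [-0.06,0.011,0],
  ],
  jaw=[0.2,0.2,0.2,0.2,0.2,0.2,0.2,0.2,0.2,0.2],
)

```text
time: 16.95
tool_pos: [474.0, 209.6, 68.2]
tcp_rot: [-180.0, -0.1, -10.1]
ft_force: [5.7, 0.1, -3.2]
finger_gap: 23.0
grip_force: 59.4
```

apply_moves(
  angular=[
    [0,0,0],
    [0,0,0],
    [0,0,0],
    [0,0,0],
    [0,0,0],
    [0,0,0],
    [0,0,0],
    [0,0,0],
    [0,0,0],
    [0,0,0],
    [0,0,0],
    [0,0,0],
    [0,0,0],
    [0,0,0],
    [0,0,0],
    [0,0,0],
    [0,0,0],
    [0,0,0],
  ],
  travel=[
    [-0.06,0.011,0],
    [-0.06,0.011,0],
    [-0.06,0.011,0],
    [-0.06,0.011,0],
    [-0.06,0.011,0],
    [-0.06,0.011,0],
    [-0.06,0.011,0],
    [-0.06,0.011,0],
    [-0.06,0.011,0],
    [-0.06,0.011,0],
    [-0.06,0.011,0],
    [-0.06,0.011,0],
    [-0.06,0.011,0],
    [-0.06,0.011,0],
    [-0.06,0.011,0],
    [-0.05,0.009,0],
    [0,0,0],
    [0,0,0],
  ],
  jaw=[0.2,0.2,0.2,0.2,0.2,0.2,0.2,0.2,0.2,0.2,0.2,0.2,0.2,0.2,0.2,0.2,0.2,0.2],
)

```text
time: 19.2
tool_pos: [435.8, 216.6, 68.1]
tcp_rot: [-180.0, -0.0, -10.1]
ft_force: [4.8, 0.4, -2.9]
finger_gap: 23.3
grip_force: 59.4
```

Run:
```python
from h import *
b=snap('side','side2')
o=np.array([692.74,153.96]);t=np.radians(-10.03);R=np.array([[np.cos(t),-np.sin(t)],[np.sin(t),np.cos(t)]])
U=lambda x,y,z:np.r_[o+R@np.array([x,y]),z]
# crop coords of batteries-region front-face top edge for d, scale 5; plus side bias (-1.4,+1.3)px
for d in(65,70,77,84):print(d,[((proj(b,U(-32.5-d,y,82))+[-1.4,1.3]-[180,170])*5).round() for y in(75,-75)])
crop('side2',180,170,310,270,5,'c5')
```

```text
65 [array([128., 253.]), array([284., 161.])]
70 [array([134., 256.]), array([289., 163.])]
77 [array([141., 260.]), array([296., 167.])]
84 [array([148., 264.]), array([303., 171.])]
```

View pics/c5.png

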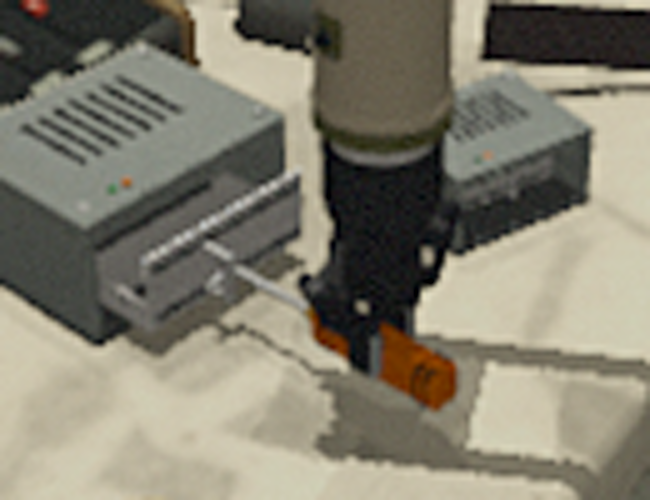

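The tray's front edge runs from about (145,262) to (298,173) in the crop, which puts it about 78 mm out and the batteries clear of the ledge. Now I'll unhook.

apply_moves(
  angular=[
    [0,0,0],
    [0,0,0],
    [0,0,0],
    [0,0,0],
    [0,0,0],
  ],
  travel=[
    [0.043,-0.008,0],
    [0.043,-0.008,0],
    [0.043,-0.007,0],
    [0.043,-0.007,0],
    [0,0,0],
  ],
  jaw=[0.2,0.2,0.2,0.2,0.2],
)

```text
time: 19.88
tool_pos: [442.5, 215.3, 67.9]
tcp_rot: [180.0, 0.0, -10.1]
ft_force: [0.2, 0.1, -0.9]
finger_gap: 22.9
grip_force: 59.6
```

apply_moves(
  angular=[
    [0,0,0],
    [0,0,0],
    [0,0,0],
    [0,0,0],
    [0,0,0],
    [0,0,0],
    [0,0,0],
    [0,0,0],
    [0,0,0],
  ],
  travel=[
    [-0.012,-0.07,0],
    [-0.018,-0.1,0],
    [-0.018,-0.1,0],
    [-0.018,-0.1,0],
    [-0.018,-0.1,0],
    [-0.018,-0.1,0],
    [-0.018,-0.1,0],
    [-0.02,-0.12,0],
    [0,0,0],
  ],
  jaw=[0.2,0.2,0.2,0.2,0.2,0.2,0.2,0.2,0.2],
)

```text
time: 21.0
tool_pos: [436.8, 183.4, 67.9]
tcp_rot: [180.0, 0.0, -10.1]
ft_force: [-0.3, -0.7, -1.1]
finger_gap: 23.0
grip_force: 59.6
```

apply_moves(
  angular=[
    [0,0,0],
    [0,0,0],
    [0,0,0],
    [0,0,0],
    [0,0,0],
  ],
  travel=[
    [-0.1,0.018,0],
    [-0.15,0.026,0],
    [-0.25,0.044,0],
    [-0.25,0.044,0],
    [0,0,0],
  ],
  jaw=[0.2,0.2,0.2,0.2,0.2],
)

```text
time: 21.62
tool_pos: [405.9, 189.2, 67.7]
tcp_rot: [180.0, 0.0, -10.0]
ft_force: [0.5, -0.5, -1.2]
finger_gap: 22.5
grip_force: 59.6
```

apply_moves(
  angular=[
    [0,0,0],
    [0,0,0],
    [0,0,0],
    [0,0,0],
    [0,0,0.3],
    [0,0,0.3],
    [0,0,0.3],
    [0,0,0.3],
    [0,0,0.3],
    [0,0,0.3],
    [0,0,0.3],
    [0,0,0.3],
    [0,0,0.3],
    [0,0,0.3],
    [0,0,0.3],
    [0,0,0.3],
    [0,0,0.3],
    [0,0,0.3],
    [0,0,0.23],
    [0,0,0],
  ],
  travel=[
    [0,0,0.3],
    [0,0,0.8],
    [0,0,0.8],
    [0,0,0.6],
    [0.1,-0.4,0],
    [0.1,-0.7,0],
    [0.1,-0.9,0],
    [0.11,-0.95,0],
    [0.11,-0.95,0],
    [0.11,-0.95,0],
    [0.11,-0.95,0],
    [0.11,-0.95,0],
    [0.11,-0.95,0],
    [0.11,-0.95,0],
    [0.11,-0.95,0],
    [0.11,-0.95,0],
    [0.1,-0.95,0],
    [0.1,-0.9,0],
    [0.1,-0.7,0],
    [0,0,0],
  ],
  jaw=[0.2,0.2,0.2,0.2,0.2,0.2,0.2,0.2,0.2,0.2,0.2,0.2,0.2,0.2,0.2,0.2,0.2,0.2,0.2,0.2],
)

```text
time: 24.12
tool_pos: [470.5, -337.2, 168.8]
tcp_rot: [179.9, -0.0, 25.3]
ft_force: [-0.8, 0.6, -0.6]
finger_gap: 23.3
grip_force: 59.6
```

apply_moves(
  angular=[
    [0,0,0],
    [0,0,0],
    [0,0,0],
    [0,0,0],
    [0,0,0],
    [0,0,0],
    [0,0,0],
    [0,0,0],
  ],
  travel=[
    [-0.02,0.05,-0.5],
    [0,0,-0.8],
    [0,0,-0.8],
    [0,0,-0.6],
    [0,0,-0.4],
    [0,0,-0.12],
    [0,0,-0.05],
    [0,0,0],
  ],
  jaw=[0.2,0.2,0.2,0.2,0.2,0.2,0.2,0.2],
)

```text
time: 25.12
tool_pos: [470.2, -333.4, 38.0]
tcp_rot: [179.9, -0.0, 25.4]
ft_force: [-0.2, -0.3, -0.3]
finger_gap: 23.1
grip_force: 59.6
```

apply_moves(
  angular=[
    [0,0,0],
    [0,0,0],
    [0,0,0],
    [0,0,0],
  ],
  travel=[
    [0,0,-0.025],
    [0,0,-0.025],
    [0,0,0],
    [0,0,0],
  ],
  jaw=[0.2,0.2,0.2,0.2],
)

```text
time: 25.62
tool_pos: [469.7, -333.0, 35.1]
tcp_rot: [-180.0, 0.0, 25.4]
ft_force: [-0.2, -0.3, -2.1]
finger_gap: 23.1
grip_force: 59.6
```

apply_moves(
  angular=[
    [0,0,0],
    [0,0,0],
    [0,0,0],
  ],
  travel=[
    [0,0,-0.025],
    [0,0,-0.015],
    [0,0,0],
  ],
  jaw=[0.2,0.2,0.2],
)

```text
time: 26.0
tool_pos: [469.6, -332.9, 33.3]
tcp_rot: [-180.0, 0.0, 25.4]
ft_force: [0.8, 0.4, -0.7]
finger_gap: 22.9
grip_force: 59.6
```

apply_moves(
  angular=[
    [0,0,0],
    [0,0,0],
    [0,0,0],
  ],
  travel=[
    [0,0,-0.015],
    [0,0,0],
    [0,0,0],
  ],
  jaw=[0.2,0.2,0.2],
)

```text
time: 26.38
tool_pos: [469.7, -333.0, 33.1]
tcp_rot: [180.0, -0.0, 25.4]
ft_force: [-1.6, 0.2, 1.9]
finger_gap: 22.9
grip_force: 60.0
```

Touching the mat. Now I'll release and rise.

apply_moves(
  angular=[
    [0,0,0],
    [0,0,0],
    [0,0,0],
    [0,0,0],
    [0,0,0],
    [0,0,0],
    [0,0,0],
    [0,0,0],
    [0,0,0],
    [0,0,0],
    [0,0,0],
    [0,0,0],
    [0,0,0],
    [0,0,0],
    [0,0,0],
  ],
  travel=[
    [0,0,0],
    [0,0,0],
    [0,0,0],
    [0,0,0],
    [0,0,0],
    [0,0,0],
    [0,0,0.2],
    [0,0,0.5],
    [0,0,0.7],
    [0,0,0.8],
    [-0.5,-0.5,0.8],
    [-0.8,-0.8,0.4],
    [-0.8,-0.8,0],
    [-0.8,-0.8,0],
    [0,0,0],
  ],
  jaw=[0.4,0.7,1,1,1,1,1,1,1,1,1,1,1,1,1],
)

```text
time: 28.25
tool_pos: [351.7, -451.4, 170.9]
tcp_rot: [179.9, 0.0, 25.2]
ft_force: [-0.3, 0.1, -0.5]
finger_gap: 84.9
grip_force: 0.0
```

Run:
```python
from h import *
snap('top','top3');snap('side','side3')
crop('top3',140,125,390,265,3,'x');crop('side3',150,140,350,245,3,'y')
x=cv2.imread('pics/x.png');y=cv2.imread('pics/y.png');w=750
y=cv2.copyMakeBorder(y,0,0,0,w-y.shape[1],0)
cv2.imwrite('pics/c6.png',cv2.resize(np.vstack([x,y]),None,fx=.8,fy=.8));print(r.sense()['tool_pos'],r.sense()['finger_gap'])
```

```text
[ 353.66678682 -449.41241269  170.26868905] 85.13458001322871
```

View pics/c6.png

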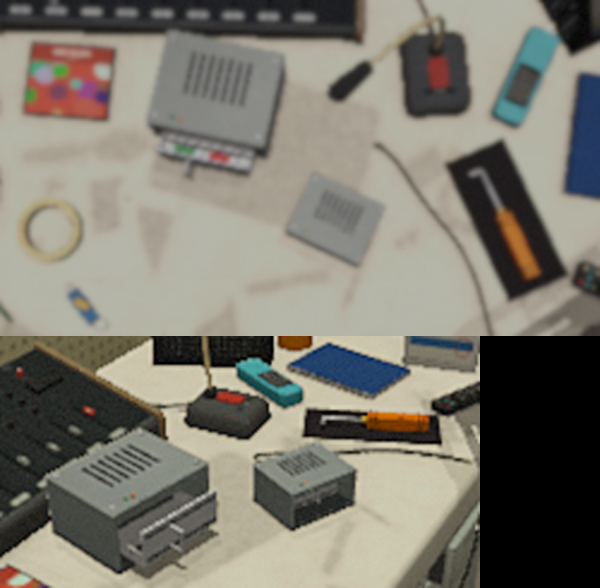

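The tray is out with the green and red batteries showing ahead of the ledge at (205,153), the hook lies flat on its mat at (505,220), and nothing else has moved. I'm handing in.

```bash
python3 -c "
from bench import r
print(r.hand_in())"
```

```text
the job is handed in; nothing more can be done
None
```

The job is handed in: the tray is about 78 mm out by camera estimate with both batteries clear of the ledge, pull readings stayed around 5–6 N, and the hook is flat on its mat and released at about 28 s; the hand-in returned no verdict.

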